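# Seat the speaker on its charging dock

## Task

The small round cordless speaker was put down off-centre on its charging dock, so its foot rests on the rim instead of down in the recess and it is not charging. Without gripping or lifting it, nudge it sideways with light fingertip taps, low on its body, until the foot drops fully into the recess and the speaker stands upright on the pressed-down contact; then draw the hand away. It is tippy: do not tip it over, push it off the dock or shove it hard, and leave the other things on the desk where they are.

Things in the scene. Friction and masses are not known exactly. Their poses are not given: they have to be found in the camera images.
- speaker: Loose cordless speaker, 0.25 to 0.49 kg, an upright drum in grey cloth with black ends, 72 mm across, 76 mm high, on a narrower foot 50 mm across, 6 mm high. Its underside flares; 22 to 62 mm above the underside the side is straight, 36 mm in radius. Origin: centre of the underside of the foot; z up its axis; yaw does not matter. Pushed near its top, or on after it is seated, it tips or jams.
- dock: Charging dock, fixed to the desk: grey round puck 100 mm across, 16 mm high, with a round recess in its top 54 mm across, 4 mm deep (2 mm room all round the foot). Origin: centre of its underside, on the desk top; z up; yaw random, does not matter. The speaker starts at rest on its rim, 14 to 22 mm off centre in any direction, upright or leaning some 10 degrees into the recess.
- dock_seat (a point): Centre of the recess floor, 12 mm above the desk (the rim is 4 mm higher); the seated speaker's origin lies here. Standing on the rim with its foot partly over the recess, the speaker is near its balance: nudged towards the centre it tips a few degrees that way, slides, and drops in; a finger that keeps pressing can hold it tilted by friction until it lets go.
- contact (a joint): Sprung brass charging contact, a flat dome 17 mm across in the middle of the recess: 0 when up (3 mm above the recess floor), 0.003 m when fully pressed by the seated speaker, whose weight is enough (the spring takes about 1 N).
- keys: Bunch of keys lying on the desk, 110x121x8 mm, beyond the dock; bystander. Origin under its centre.
- usb_drive: Flat grey-and-black portable drive, 112x80x14 mm, left of the dock; bystander. Origin under its centre.
- tape_roll: Roll of tan packing tape lying flat, 92 mm across, 48 mm high, left of and beyond the dock; bystander. Origin under its centre.
- mug: White mug, 82 mm across, 94 mm high, with a handle, right of and beyond the dock; bystander. Origin under the centre of mug and handle together.
Mind the look-alikes: they are no part of the job. Leave any purple look-alike of the dock alone.

How it is judged:
By the outcome, as a careful person would: the job done as asked, in the order asked, and still so for the second after the job is handed in, with the robot touching nothing.
It also fails if it takes over 45 s, if anything falls off the work surface, if the arm or the gripper's body presses on something with over 40 N, if the wrist force passes 120 N, or if a joint passes its speed limit or range.

## Robot

A 6-joint arm with a two-finger parallel gripper is mounted at the origin on a cart in front of the work surface, level with it; the furniture and walls round the work are solid. World frame = base frame: x ahead of the robot, y to its left, z up, the work surface at z = 0. Lengths are in m, angles in rad, forces in N, time in s.
With the tool pointing down it reaches from about 0.325 to 0.75 m from the base axis. Payload 7.6 kg.
Tool frame: the origin (TCP) lies at the very end of the fingers, on their centre line; the grasp point (between the pads) lies 19 mm behind it (r.pinch_z is the distance from the TCP to the grasp point, in m); z points along the fingers, y is the line along which they close (so a half turn about z gives the same grasp; the last joint's range is limited). The gripper opens to 85 mm and grips with 20 to 120 N. Pads are 22 mm wide; open, the fingers measure 114 mm over their backs; the gripper's body (76 mm by 85 mm) begins 54 mm behind the grasp point. The pads swing forward as they close: fully open they stand 13 mm farther back than shut.
Start: joints at [1.159, 0.052, 1.401, -0, 1.689, -0.07], TCP at [0.176, 0.495, 0.231] pointing down, gripper open.
Joint ranges: [-2.9, 2.9], [-0.91, 2.17], [0.12, 2.37], [-1.06, 4.2], [0.26, 2.73], [-2.93, 2.93]. Speed limits (rad/s): [2.57, 2.57, 3.01, 3.14, 3.14, 3.14].

## Interface

Orientations are given as a unit quaternion [w, x, y, z].
In Python, from station import r gives the robot as it stands.
- The arm moves only by the tool move_arm, never from a script. Its argument "plan" is a list of rows, each a list of 7 numbers: the shift along the tool's x, y, z in mm, then the turn, a rotation vector about the tool's x, y, z in rad, then the finger opening in mm, from 0 to 85.4. A call has 1 to 10 rows; each row shifts and turns the commanded pose from where the row before left it, along the tool's axes as they then stand; what a row does not reach is not made up. A row lasts 1/8 s, in which the tool goes at most 62.5 mm and 10.7 degrees, less where a joint would pass 70% of its speed; a pose out of reach is approached as far as the arm can. A call is refused whole if a number of a shift passes 62.5 or a number of a turn 0.188, either way. A call with a gripper value outside its range is refused whole. The fingers move at their own pace and stop on an object; "newtons" is the grip in N (left out, the last holds). Time passes only in rows, so rows that do not move let the fingers close. It gives the time, the measured TCP pose, the force, the opening and the grip force at its end, in the units of the state.
- r.observe(): the state, without advancing time (a new reading comes with each control period).
- r.read_camera(name): name is "side" or "top"; returns (picture, depth): 400x640x3 uint8, red, green, blue; 400x640 float32, m along the optical axis (not along the pixel's ray), 0 where there is no reading.
- r.calibration(name): a dict with "fx", "fy", "cx", "cy" (pixels), "view" (4x4, takes a point from world to camera coordinates). Camera axes: x right, y down, z forward; pixel columns grow to the right and rows downward; lengths in m; the calibration is good to about 2 mm. A picture is of the moment at which its call begins. calibration takes no time and is no camera call.
- r.hand_in(): hands the job in; it is judged then, once.
The state is a dict: "clock": time; "qpos": joint angles; "joint_vel": joint speeds; "tau": joint torques, N m; "tcp_pos": TCP position; "tcp_rot": TCP orientation; "wrist_force": force on the tool from outside, world axes, zero at the start; "torque": the same for the moment, N m; "finger_gap": opening from 0.0 (shut) to 1.0 (fully open); "gripper_force": force on a finger pad.
Only numpy, scipy, OpenCV 4.12 (cv2) and the standard library are available. Lean on these libraries where they do the work, as an engineer would, in place of code of your own. Each camera call takes 0.05 s, during which the arm holds its last target. There are 200 camera calls.

## Working session

There is one attempt and no reset: what is moved stays moved. The work goes in short steps, Python scripts to look and compute and a tool call to move; the robot and the scene stay as the last step left them, time stands still between calls to the robot, and variables do not carry over. Pictures are saved under pics/ and viewed, at most 10 in all, crops included, and the job is handed in when it is done.

Besides the shell and the picture viewer there is one more tool, called after "Request:" as name(argument=value, ...), one argument or row to a line, values as JSON. move_arm: Moves the arm, as the interface text tells. Its arguments: {"type":"object","properties":{"plan":{"type":"array","items":{"type":"array","items":{"type":"number"}}},"newtons":{"type":"number"}},"required":["plan"]}

```bash
mkdir -p pics; python3 - <<'E'
from station import r
import cv2,numpy as np
for n in("top","side"):
    p,d=r.read_camera(n);cv2.imwrite(f"pics/{n}0.png",p[:,:,::-1]);np.save(f"pics/{n}0.npy",d)
    c=r.calibration(n);V=np.array(c["view"]);print(n,c["fx"],c["cx"],c["cy"],(-V[:3,:3].T@V[:3,3]).round(3),V[:3,:3].round(2).tolist())
o=r.observe();print(o["clock"],o["tcp_pos"],o["tcp_rot"],o["wrist_force"])
E
```

```text
top 410.11456564063394 323.7659055641841 198.07918375552896 [ 0.337 -0.007  1.138] [[0.02, -1.0, -0.0], [-0.97, -0.02, -0.23], [0.23, 0.01, -0.97]]
side 519.2382997179708 323.24419479104654 198.96761858806462 [0.619 1.069 0.912] [[-1.0, 0.03, 0.01], [0.01, 0.62, -0.79], [-0.03, -0.79, -0.62]]
0.1 [0.17585454 0.49439602 0.23054073] [-1.64349270e-04  1.70070606e-01  9.85431632e-01 -6.78148173e-04] [ 0.21008116 -0.23723853 -0.17975342]
```

View pics/top0.png

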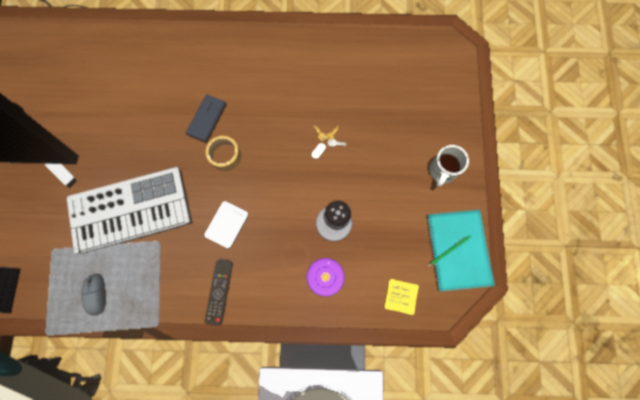

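View pics/side0.png

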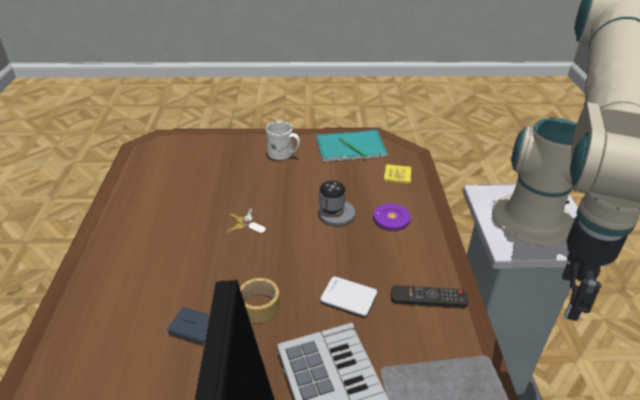

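Top view: the grey dock is at about (334,222), with the speaker's black top at (338,214). The purple decoy is at (325,277). In the side view the speaker is at (332,197) and the dock at (338,212). Next I'll measure both from depth.

```bash
cat > h.py <<'E'
from station import r
import cv2,numpy as np
from scipy.optimize import least_squares
def cloud(n,p,d):
    c=r.calibration(n);V=np.array(c["view"]);v,u=np.mgrid[:400,:640]
    P=np.stack([(u-c["cx"])/c["fx"]*d,(v-c["cy"])/c["fy"]*d,d],-1)
    return (P-V[:3,3])@V[:3,:3]
def pix(n,P):
    c=r.calibration(n);V=np.array(c["view"]);q=V[:3,:3]@P+V[:3,3];return c["fx"]*q[0]/q[2]+c["cx"],c["fy"]*q[1]/q[2]+c["cy"]
def ray(n,uv,z):
    c=r.calibration(n);V=np.array(c["view"]);o=-V[:3,:3].T@V[:3,3]
    uv=np.atleast_2d(uv).astype(float);D=np.c_[(uv[:,0]-c["cx"])/c["fx"],(uv[:,1]-c["cy"])/c["fy"],np.ones(len(uv))]@V[:3,:3]
    return o+D*((z-o[2])/D[:,2])[:,None]
def crops(tag,c=(0.4,0,0.05)):
    out=[]
    for n in("top","side"):
        p,d=r.read_camera(n);u,v=map(int,pix(n,np.array(c)))
        out.append(cv2.resize(p[v-35:v+35,u-45:u+45,::-1],(400,311),interpolation=cv2.INTER_CUBIC))
        if n=="top":print("top crop origin",u-45,v-35)
        else:print("side crop origin",u-45,v-35)
    cv2.imwrite(f"pics/{tag}.png",np.hstack(out))
E
python3 - <<'E'
from h import *
for n,(u,v) in(("top",(336,218)),("side",(336,203))):
    p,d=r.read_camera(n);C=cloud(n,p,d);w=C[v-45:v+45,u-45:u+45].reshape(-1,3)
    c=ray(n,(u,v),0.03)[0]
    w=w[np.hypot(*(w-c)[:,:2].T)<.085]
    for lo,hi in((-.01,.004),(.004,.011),(.011,.02),(.03,.06),(.06,.08),(.08,.12)):
        s=w[(w[:,2]>lo)&(w[:,2]<=hi)]
        if len(s):print(n,lo,len(s),s.mean(0).round(4),s.min(0).round(3),s.max(0).round(3))
    s=w[w[:,2]>.082]
    A=np.c_[s[:,:2]-s[:,:2].mean(0),np.ones(len(s))];print("plane",np.linalg.lstsq(A,s[:,2],rcond=None)[0].round(3))
crops("c0",(.415,-.03,.05))
E
```

```text
top -0.01 1668 [ 0.5458 -0.0341 -0.0009] [ 0.46  -0.114 -0.007] [0.63  0.053 0.004]
top 0.004 69 [ 0.5235 -0.0209  0.0082] [ 0.462 -0.105  0.004] [0.624 0.042 0.011]
top 0.011 458 [ 0.5158 -0.0173  0.0149] [ 0.483 -0.074  0.011] [0.576 0.024 0.02 ]
top 0.03 25 [ 0.5171 -0.0344  0.0493] [ 0.511 -0.064  0.041] [ 0.531 -0.001  0.06 ]
top 0.06 58 [ 0.528  -0.0321  0.0738] [ 0.511 -0.067  0.06 ] [0.578 0.002 0.08 ]
top 0.08 534 [ 0.5454 -0.0328  0.0889] [ 0.511 -0.067  0.08 ] [0.581 0.002 0.097]
plane [ 0.033 -0.011  0.089]
side -0.01 857 [ 0.5374 -0.0226  0.0009] [ 0.452 -0.114 -0.005] [0.619 0.044 0.004]
side 0.004 123 [ 0.5354 -0.0079  0.0065] [ 0.453 -0.113  0.004] [0.616 0.039 0.011]
side 0.011 452 [ 0.5299 -0.0091  0.0158] [ 0.484 -0.065  0.011] [0.584 0.027 0.02 ]
side 0.03 188 [ 0.5506 -0.0073  0.0469] [ 0.513 -0.032  0.03 ] [0.584 0.004 0.06 ]
side 0.06 168 [ 0.5504 -0.0075  0.0703] [ 0.514 -0.038  0.06 ] [0.584 0.005 0.08 ]
side 0.08 374 [ 0.549  -0.0258  0.0898] [ 0.515 -0.064  0.08 ] [0.581 0.002 0.097]
plane [ 0.006 -0.077  0.09 ]
top crop origin 289 230
side crop origin 336 163
```

View pics/c0.png

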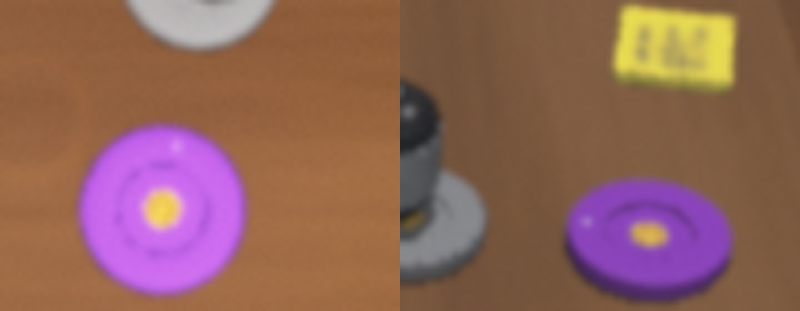

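That crop was aimed at the wrong spot and shows mostly the decoy. The dock is near (0.533,-0.024) and the speaker near (0.547,-0.033), standing upright. I'll refine both with circle fits.

```bash
cat >> h.py <<'E'
def fitc(X,R):
    f=lambda c:np.hypot(X[:,0]-c[0],X[:,1]-c[1])-R
    s=least_squares(f,X[:,:2].mean(0),loss="soft_l1",f_scale=.001);return s.x,np.sqrt(np.mean(f(s.x)**2))
def measure(dockc=(.533,-.024),dock=True):
    for n in("top","side"):
        p,d=r.read_camera(n);C=cloud(n,p,d);near=np.hypot(C[...,0]-dockc[0],C[...,1]-dockc[1])<.09
        hsv=cv2.cvtColor(p,cv2.COLOR_RGB2HSV)
        grey=((hsv[...,1]<70)|(hsv[...,2]<60))&near
        m=cv2.morphologyEx(grey.astype(np.uint8),cv2.MORPH_OPEN,np.ones((3,3)))
        cs,_=cv2.findContours(m,cv2.RETR_EXTERNAL,cv2.CHAIN_APPROX_NONE)
        k=max(cs,key=cv2.contourArea)[:,0]
        if dock:
            X=ray(n,k,.016);z=C[k[:,1],k[:,0],2]
            X=X[np.abs(np.hypot(X[:,0]-dockc[0],X[:,1]-dockc[1])-.05)<.006]
            X=X[((X[:,0]<dockc[0]+.01) if n=="top" else (X[:,0]<dockc[0]+.02))]
            print(n,"dock",len(X),fitc(X,.05))
        w=C[near];t=w[(w[:,2]>.07)&(w[:,2]<.11)]
        b=w[(w[:,2]>.042)&(w[:,2]<.075)]
        top=w[(w[:,2]>.083)&(w[:,2]<.11)];h=cv2.convexHull(t[:,:2].astype(np.float32))[:,0]
        A=np.c_[top[:,:2]-top[:,:2].mean(0),np.ones(len(top))];pl=np.linalg.lstsq(A,top[:,2],rcond=None)[0]
        print(n,"top hull",fitc(h,.036),"plane",pl.round(3),"body",len(b),fitc(b,.036) if len(b)>20 else "")
E
python3 - <<'E'
from h import *
measure();crops("c1",(.54,-.03,.05))
E
```

```text
top dock 57 (array([ 0.53515197, -0.02487778]), np.float64(0.0008808716232367016))
top top hull (array([ 0.54817521, -0.03371747]), np.float64(0.0008589996026061317)) plane [0.01  0.009 0.089] body 52 (array([ 0.54868786, -0.03373866]), np.float64(0.0002822372456780608))
side dock 26 (array([ 0.53450037, -0.02189223]), np.float64(0.002596705946604808))
side top hull (array([ 0.54890345, -0.03105369]), np.float64(0.001364881348043496)) plane [-0.005 -0.055  0.091] body 259 (array([ 0.54902173, -0.03587195]), np.float64(0.0018255506577501148))
top crop origin 290 183
side crop origin 290 164
```

View pics/c1.png

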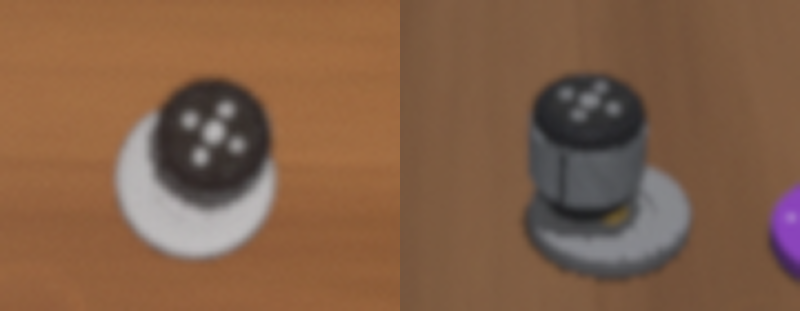

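Dock is about (0.535,-0.0245) and the speaker about (0.5485,-0.034), upright. So the offset is about 16.5 mm and the push direction is (-0.818,0.575). I'll close the fingers, turn tool x onto the push line and travel high to the far side.

Request:
move_arm(
  plan=[
    [0,0,0,0,0,0.134,0],
    [0,0,0,0,0,0.134,0],
    [-50,-16,0,0,0,0,0],
    [-50,-16,0,0,0,0,0],
    [-50,-16,0,0,0,0,0],
    [-50,-16,0,0,0,0,0],
    [-50,-16,0,0,0,0,0],
    [-50,-16,0,0,0,0,0],
    [-50,-16,0,0,0,0,0],
    [-50,-16,0,0,0,0,0],
  ],
  newtons=20,
)

```text
clock: 1.75
tcp_pos: [0.4314, 0.1591, 0.2316]
tcp_rot: [0.0, 0.3, 0.954, 0.0]
wrist_force: [0.0, 0.6, -0.5]
finger_gap: 0.0
gripper_force: 0.0
```

Request:
move_arm(
  plan=[
    [-50,-16,0,0,0,0,0],
    [-50,-16,0,0,0,0,0],
    [-50,-16,0,0,0,0,0],
    [-50,-16,0,0,0,0,0],
    [-50,-16,0,0,0,0,0],
    [-40,-12,0,0,0,0,0],
    [0,0,0,0,0,0,0],
  ],
)

```text
clock: 2.62
tcp_pos: [0.6162, -0.0832, 0.2298]
tcp_rot: [-0.001, 0.302, 0.953, -0.0]
wrist_force: [0.2, 0.2, 0.0]
finger_gap: 0.005
gripper_force: 0.0
```

Request:
move_arm(
  plan=[
    [0,1,50,0,0,0,0],
    [0,0,50,0,0,0,0],
    [0,0,50,0,0,0,0],
    [0,0,38,0,0,0,0],
    [0,0,0,0,0.15,0,0],
    [0,0,0,0,0,0,0],
  ],
)

```text
clock: 3.38
tcp_pos: [0.6164, -0.0802, 0.0422]
tcp_rot: [-0.072, 0.3, 0.951, 0.022]
wrist_force: [1.3, 0.0, -0.0]
finger_gap: 0.0
gripper_force: 0.0
```

```bash
python3 - <<'E'
from h import *
o=r.observe();print(o["tcp_pos"],o["tcp_rot"],o["wrist_force"]);crops("c2",(.56,-.04,.05))
E
```

```text
[ 0.61637391 -0.08018633  0.04219346] [-0.07190193  0.29962409  0.95107999  0.0224136 ] [ 1.31866915  0.04538942 -0.02311024]
top crop origin 294 176
side crop origin 282 162
```

View pics/c2.png

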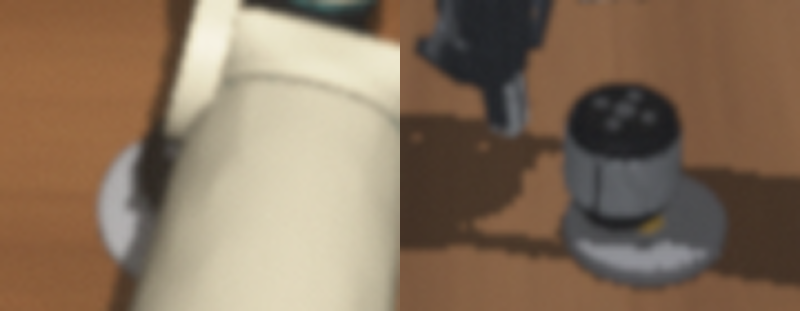

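The finger tip is at the far side, low and on the push line (side crop about (510,130)), and the speaker hasn't moved. I'll approach until just short of contact, then tap.

Request:
move_arm(
  plan=[
    [9.9,0,1.5,0,0,0,0],
    [9.9,0,1.5,0,0,0,0],
    [8.9,0,1.3,0,0,0,0],
    [2,0,0.3,0,0,0,0],
    [0,0,0,0,0,0,0],
  ],
)

```text
clock: 4.1
tcp_pos: [0.5907, -0.0622, 0.0435]
tcp_rot: [-0.071, 0.299, 0.951, 0.023]
wrist_force: [-0.9, 0.6, -0.0]
finger_gap: -0.001
gripper_force: 0.0
```

Request:
move_arm(
  plan=[
    [1,0,0.15,0,0,0,0],
    [1,0,0.15,0,0,0,0],
    [1,0,0.15,0,0,0,0],
    [1,0,0.15,0,0,0,0],
    [1,0,0.15,0,0,0,0],
  ],
)

```text
clock: 4.72
tcp_pos: [0.5866, -0.0594, 0.0434]
tcp_rot: [-0.071, 0.299, 0.951, 0.023]
wrist_force: [0.1, -1.6, -0.0]
finger_gap: -0.0
gripper_force: 0.3
```

```bash
cat >> h.py <<'E'
def side():
    p,d=r.read_camera("side");C=cloud("side",p,d);c=(.543,-.028)
    w=C[np.hypot(C[...,0]-c[0],C[...,1]-c[1])<.07]
    # body points facing the camera, excludes the finger side; and top disc
    for lo,hi in((.035,.055),(.055,.075)):
        b=w[(w[:,2]>lo)&(w[:,2]<hi)];b=b[b[:,1]>b[:,1].max()-.03];b=b[b[:,0]<.58];print("body",lo,len(b),fitc(b,.036))
    t=w[(w[:,2]>.083)&(w[:,2]<.1)];t=t[t[:,0]<.585]
    A=np.c_[t[:,:2]-t[:,:2].mean(0),np.ones(len(t))];print("top",t.mean(0).round(4),np.linalg.lstsq(A,t[:,2],rcond=None)[0].round(3))
    o=r.observe();print("tcp",o["tcp_pos"].round(4),"F",o["wrist_force"].round(2),"t",o["clock"])
E
python3 -c "from h import *;side()"
```

```text
body 0.035 123 (array([ 0.54899483, -0.03591513]), np.float64(0.0020181246308147434))
body 0.055 141 (array([ 0.54766412, -0.03505077]), np.float64(0.0020885793112675835))
top [ 0.5504 -0.0308  0.0908] [ 0.019 -0.075  0.091]
tcp [ 0.5866 -0.0593  0.0434] F [ 0.58 -0.1   0.43] t 4.775
```

Request:
move_arm(
  plan=[
    [1,0,0.15,0,0,0,0],
    [1,0,0.15,0,0,0,0],
    [1,0,0.15,0,0,0,0],
    [1,0,0.15,0,0,0,0],
  ],
)

```text
clock: 5.28
tcp_pos: [0.5837, -0.0572, 0.0438]
tcp_rot: [-0.071, 0.299, 0.951, 0.023]
wrist_force: [2.7, -2.6, 4.0]
finger_gap: 0.003
gripper_force: 1.9
```

```bash
python3 -c "from h import *;side()"
```

```text
body 0.035 126 (array([ 0.54531511, -0.03394769]), np.float64(0.0017830872827648725))
body 0.055 144 (array([ 0.54338023, -0.03244896]), np.float64(0.0019263619714542644))
top [ 0.5459 -0.0281  0.0905] [ 0.044 -0.081  0.09 ]
tcp [ 0.5836 -0.0571  0.0438] F [ 1.81 -1.74  3.22] t 5.325
```

Request:
move_arm(
  plan=[
    [-3,0,-0.45,0,0,0,0],
    [-3,0,-0.45,0,0,0,0],
    [0,0,0,0,0,0,0],
  ],
)

```text
clock: 5.7
tcp_pos: [0.5881, -0.0605, 0.0429]
tcp_rot: [-0.072, 0.299, 0.951, 0.023]
wrist_force: [-0.1, -0.9, 0.2]
finger_gap: 0.003
gripper_force: 0.0
```

```bash
python3 -c "from h import *;side();crops('c3',(.545,-.03,.05))"
```

```text
body 0.035 122 (array([ 0.54430584, -0.03349525]), np.float64(0.0015641400239452))
body 0.055 144 (array([ 0.54259125, -0.03148314]), np.float64(0.0018073156780153078))
top [ 0.5443 -0.0263  0.0902] [ 0.058 -0.08   0.09 ]
tcp [ 0.5881 -0.0605  0.0429] F [ 0.37  0.43 -0.43] t 5.75
top crop origin 290 181
side crop origin 288 164
```

View pics/c3.png

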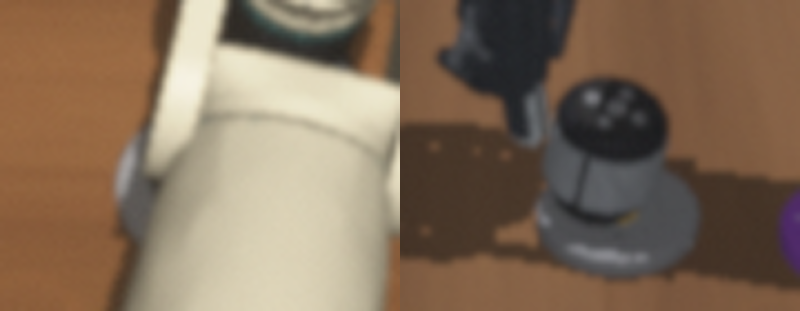

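The speaker has moved about 4-5 mm and now leans slightly into the recess (side crop, top at (610,120)). Time for the next tap.

Request:
move_arm(
  plan=[
    [3,0,0.45,0,0,0,0],
    [2,0,0.3,0,0,0,0],
    [1,0,0.15,0,0,0,0],
    [1,0,0.15,0,0,0,0],
    [1,0,0.15,0,0,0,0],
    [1,0,0.15,0,0,0,0],
    [1,0,0.15,0,0,0,0],
  ],
)

```text
clock: 6.72
tcp_pos: [0.58, -0.0548, 0.0434]
tcp_rot: [-0.071, 0.299, 0.951, 0.023]
wrist_force: [1.9, -2.0, 1.1]
finger_gap: 0.003
gripper_force: 1.4
```

```bash
python3 -c "from h import *;side()"
```

```text
body 0.035 133 (array([ 0.54153672, -0.03132312]), np.float64(0.0016822444049577208))
body 0.055 136 (array([ 0.53881796, -0.02935536]), np.float64(0.0019282009030038667))
top [ 0.5423 -0.0254  0.0902] [ 0.061 -0.083  0.09 ]
tcp [ 0.5799 -0.0547  0.0434] F [ 2.22 -2.07  1.14] t 6.775
```

Request:
move_arm(
  plan=[
    [1,0,0.15,0,0,0,0],
    [1,0,0.15,0,0,0,0],
    [1,0,0.15,0,0,0,0],
    [-3,0,-0.45,0,0,0,0],
    [-3,0,-0.45,0,0,0,0],
    [0,0,0,0,0,0,0],
  ],
)

```text
clock: 7.52
tcp_pos: [0.5824, -0.0565, 0.0431]
tcp_rot: [-0.072, 0.299, 0.951, 0.023]
wrist_force: [-0.2, -0.3, -0.2]
finger_gap: -0.004
gripper_force: 0.0
```

```bash
python3 -c "from h import *;side();crops('c4',(.545,-.03,.05))"
```

```text
body 0.035 129 (array([ 0.53979429, -0.0300164 ]), np.float64(0.0017928779572789005))
body 0.055 148 (array([ 0.53772073, -0.02827726]), np.float64(0.0021165682329212054))
top [ 0.5415 -0.0255  0.09  ] [ 0.061 -0.07   0.09 ]
tcp [ 0.5823 -0.0564  0.0431] F [ 0.75 -0.74 -0.01] t 7.575
top crop origin 290 181
side crop origin 288 164
```

View pics/c4.png

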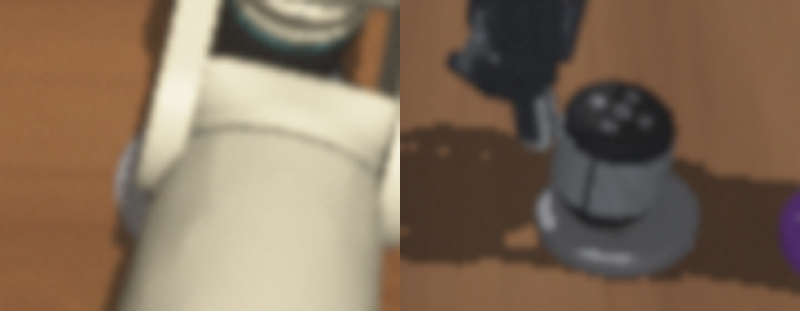

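It's still leaning a little, with about 4-5 mm to go. Another tap.

Request:
move_arm(
  plan=[
    [3,0,0.45,0,0,0,0],
    [2,0,0.3,0,0,0,0],
    [1,0,0.15,0,0,0,0],
    [1,0,0.15,0,0,0,0],
    [1,0,0.15,0,0,0,0],
  ],
)

```text
clock: 8.3
tcp_pos: [0.576, -0.0519, 0.0436]
tcp_rot: [-0.071, 0.299, 0.951, 0.023]
wrist_force: [1.6, -1.5, 0.9]
finger_gap: 0.001
gripper_force: 1.3
```

```bash
python3 -c "from h import *;side()"
```

```text
body 0.035 124 (array([ 0.5374995 , -0.02829464]), np.float64(0.001820467573191697))
body 0.055 151 (array([ 0.53580181, -0.02664622]), np.float64(0.001745792399224427))
top [ 0.5407 -0.0239  0.0903] [ 0.055 -0.087  0.09 ]
tcp [ 0.5759 -0.0518  0.0435] F [ 2.31 -1.67 -0.52] t 8.35
```

Request:
move_arm(
  plan=[
    [1,0,0.15,0,0,0,0],
    [1,0,0.15,0,0,0,0],
    [-3,0,-0.45,0,0,0,0],
    [-3,0,-0.45,0,0,0,0],
    [0,0,0,0,0,0,0],
  ],
)

```text
clock: 8.98
tcp_pos: [0.5791, -0.0542, 0.0431]
tcp_rot: [-0.072, 0.299, 0.951, 0.023]
wrist_force: [-0.3, -0.4, -0.1]
finger_gap: -0.003
gripper_force: 0.0
```

```bash
python3 -c "from h import *;side()"
```

```text
body 0.035 133 (array([ 0.53684908, -0.0279809 ]), np.float64(0.001821055014438544))
body 0.055 145 (array([ 0.53494757, -0.02666   ]), np.float64(0.0017365675834414148))
top [ 0.539  -0.0242  0.0895] [ 0.049 -0.069  0.089]
tcp [ 0.579  -0.0541  0.0431] F [-0.13 -0.18  0.25] t 9.025
```

Request:
move_arm(
  plan=[
    [3,0,0.45,0,0,0,0],
    [2,0,0.3,0,0,0,0],
    [1,0,0.15,0,0,0,0],
    [1,0,0.15,0,0,0,0],
    [-3,0,-0.45,0,0,0,0],
    [-3,0,-0.45,0,0,0,0],
    [0,0,0,0,0,0,0],
  ],
)

```text
clock: 9.9
tcp_pos: [0.5783, -0.0536, 0.0431]
tcp_rot: [-0.072, 0.299, 0.951, 0.023]
wrist_force: [0.3, 0.3, 0.6]
finger_gap: 0.0
gripper_force: 0.0
```

```bash
python3 -c "from h import *;side();crops('c5',(.545,-.03,.05))"
```

```text
body 0.035 135 (array([ 0.53590414, -0.02773701]), np.float64(0.001959653420950682))
body 0.055 140 (array([ 0.53417507, -0.02650728]), np.float64(0.0019482090009283735))
top [ 0.5391 -0.0241  0.0896] [ 0.054 -0.073  0.09 ]
tcp [ 0.5782 -0.0536  0.0431] F [-0.13 -0.05  0.5 ] t 9.95
top crop origin 290 181
side crop origin 288 164
```

View pics/c5.png

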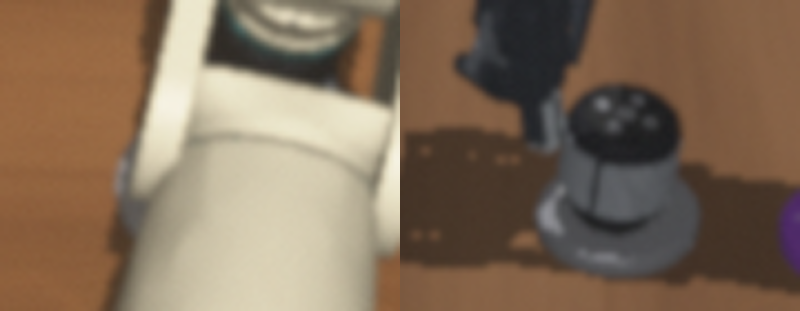

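Request:
move_arm(
  plan=[
    [3,0,0.45,0,0,0,0],
    [2,0,0.3,0,0,0,0],
    [1,0,0.15,0,0,0,0],
    [1,0,0.15,0,0,0,0],
    [0.5,0,0,0,0,0,0],
  ],
)

```text
clock: 10.68
tcp_pos: [0.5722, -0.0493, 0.0436]
tcp_rot: [-0.071, 0.299, 0.951, 0.023]
wrist_force: [2.9, -1.9, 0.2]
finger_gap: -0.002
gripper_force: 1.3
```

```bash
python3 -c "from h import *;side()"
```

```text
body 0.035 134 (array([ 0.53400052, -0.02575193]), np.float64(0.0020094759350648013))
body 0.055 142 (array([ 0.53243528, -0.02469082]), np.float64(0.0016613111289016172))
top [ 0.5379 -0.0227  0.0896] [ 0.046 -0.068  0.09 ]
tcp [ 0.5722 -0.0493  0.0436] F [ 2.37 -0.92  1.62] t 10.725
```

Request:
move_arm(
  plan=[
    [-3,0,-0.45,0,0,0,0],
    [-3,0,-0.45,0,0,0,0],
    [0,0,0,0,0,0,0],
  ],
)

```text
clock: 11.1
tcp_pos: [0.577, -0.0527, 0.0432]
tcp_rot: [-0.072, 0.299, 0.951, 0.023]
wrist_force: [-0.2, 0.5, -0.1]
finger_gap: -0.004
gripper_force: 0.0
```

```bash
python3 -c "from h import *;side()"
```

```text
body 0.035 150 (array([ 0.53694126, -0.02748701]), np.float64(0.001718447216373079))
body 0.055 152 (array([ 0.53647144, -0.02756523]), np.float64(0.0018040059287274261))
top [ 0.5414 -0.0265  0.0883] [ 0.04  -0.059  0.088]
tcp [ 0.5769 -0.0526  0.0432] F [-0.4   0.48 -0.27] t 11.15
```

It looks like it dropped in: the axis is upright again and the top is lower. I'll draw the hand away and check with a clear view.

Request:
move_arm(
  plan=[
    [-8,0,-1.2,0,0,0,0],
    [-20,0,-3,0,0,0,0],
    [-20,0,-3,0,0,0,0],
    [7,0,-47,0,0,0,0],
    [7,0,-47,0,0,0,0],
    [7,0,-47,0,0,0,0],
    [0,-55,0,0,0,0,0],
    [0,-55,0,0,0,0,0],
    [0,-55,0,0,0,0,0],
    [0,0,0,0,0,0,0],
  ],
)

```text
clock: 12.4
tcp_pos: [0.521, -0.219, 0.1862]
tcp_rot: [-0.071, 0.302, 0.95, 0.022]
wrist_force: [0.7, 0.5, 1.3]
finger_gap: 0.002
gripper_force: 0.0
```

```bash
python3 - <<'E'
from h import *
measure(dock=False);crops('c6',(.545,-.03,.05));o=r.observe();print(o["tcp_pos"],o["wrist_force"])
E
```

```text
top top hull (array([ 0.53550352, -0.02539408]), np.float64(0.0010151809835430166)) plane [-0.001 -0.011  0.086] body 69 (array([ 0.536304  , -0.02549336]), np.float64(0.0007096328701170927))
side top hull (array([ 0.53730097, -0.02234945]), np.float64(0.001703461089832783)) plane [ 0.009 -0.018  0.087] body 255 (array([ 0.53671339, -0.02794377]), np.float64(0.0018685291668184129))
top crop origin 290 181
side crop origin 288 164
[ 0.52322408 -0.2152191   0.18586687] [ 0.32842451  0.15664941 -1.06811944]
```

View pics/c6.png

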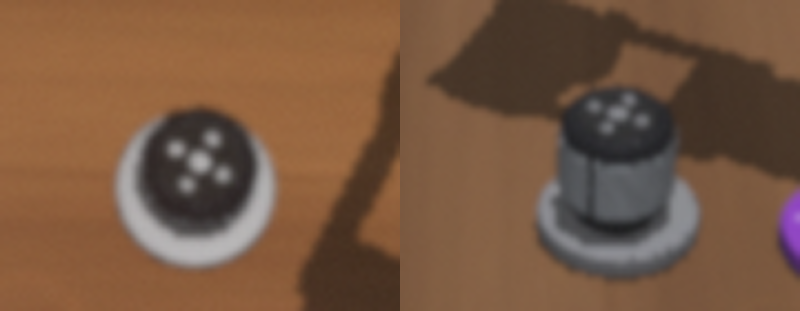

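The speaker stands upright and concentric with the dock, within about 1 mm, and its top is 3-4 mm lower than at the start, so it is seated. The hand is clear.

Request:
move_arm(
  plan=[
    [0,0,0,0,0,0,0],
    [0,0,0,0,0,0,0],
    [0,0,0,0,0,0,0],
  ],
)

```text
clock: 12.98
tcp_pos: [0.5228, -0.2156, 0.1859]
tcp_rot: [-0.072, 0.299, 0.951, 0.023]
wrist_force: [-0.9, -0.0, 0.9]
finger_gap: -0.002
gripper_force: 0.0
```

```bash
python3 -c "
from station import r
print(r.hand_in())"
```

```text
the job is handed in; nothing more can be done
None
```

The speaker is in the dock recess, upright and centred to about 1 mm, with its top 3–4 mm lower than at the start; the hand is clear, and I handed the job in at about 13 s (no verdict came back, and I had no reading of the charging contact itself).

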